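Shut and latch the electrician's tool case

TASK

Close up the open tool case on the bench: push its lid over and down until it is fully shut, without slamming it, and then push the two front latches up and in until both lie fully home against the case. Only push with the fingers, on the outside of the lid and latches: do not grip the lid, do not lift or drag the case from its place, and leave everything else on the bench where it is.

Things in the scene. Friction and masses are not known exactly. Their poses are not given: they have to be found in the camera images.
- case: Black tool case, loose, about 5 kg, in mm 280 wide, 210 deep, base 58 high (90 with lid shut), on rubber feet; pushes under 15 N do not slide it. Origin: centre of underside. Its -x points out of the front (latches, handle), +x to the hinges, +y to the left of one facing its front; z up. Front faces the robot's right (world -y) within 20 degrees. Handle at front middle: 90 wide, 20 out, below 46.
- lid (a joint): Angle of the case's lid, rad: 0 fully shut, grows as it opens; starts at 1.65 to 1.9 (past upright), stop at 2.0. Black shell, flat outside, in mm 280 wide, 210 from hinge line (along case y) to free edge, 32 deep. Stiff friction hinge: it stays wherever it is left and never falls shut; push it all the way down, up to 8 N square to it near the free edge.
- organiser: The small-parts organiser that fills the inside of the lid: clear flat panel over ten compartments, 196 x 266 mm, standing 2 mm out of the lid's mouth and turning with the lid; the fingers have no business there. Origin: on the lid's hinge line; its own z points through the lid to its outer face, its -x from the hinge to the free edge.
- lid_hinge (a point): Middle of the lid's hinge line: at the case's rear upper rim, 105 mm behind the case's centre, 58 mm above the bench.
- lid_edge (a point): Point on the lid: middle of its free edge on the outer face, 210 mm from the hinge line and 32 mm out from the lid's mouth. With the lid open this is near its highest part, some 250 mm above the bench, on the side away from the tools; with the lid shut it is the upper front edge of the case, 90 mm above the bench.
- latch_left (a joint): Angle of the latch at case y = +85 mm, rad: 0 fully home, upright against the front; grows as it swings out and down, starts at 0.4 to 0.7, stop 1.25. Steel flap, in mm 36 wide, 4 thick, 54 long; pivot (along case y) 112 mm in front of the case's centre, 24 above the bench. Stays where it is left, no spring; 2 N at its upper edge moves it; follow its arc, as a level push can jam it.
- latch_right (a joint): Angle of the latch at case y = -85 mm, otherwise the same as the left one.
- latch_left_top (a point): On the axis of the rolled upper edge (8 mm diameter, along the case's y) of the left latch, 50 mm from its pivot; home, it is 74 mm above the bench and 9 mm in front of the case front.
- latch_right_top (a point): The same point of the right latch.
- fuse: Bystander: square white ceramic fuse link standing on a blade, 45 x 50 mm, 85 mm tall, about 95 mm clear of the case front at the middle. Origin: centre of its underside.
- screwdriver: Bystander: screwdriver, 190 mm long, red handle 26 mm thick, lying in front of the case to the left. Origin: under its middle.
- tape: Bystander: roll of black tape lying flat, 72 mm across, 19 mm high, behind the case. Origin: centre of its underside.
- tester: Bystander: black hand-held voltage tester lying, about 205 mm long, 42 mm wide, 28 mm high, beside the case on the side away from the robot. Origin: under its middle.
- meter: Bystander: multimeter lying on its back, 180 x 85 x 48 mm, on the robot's right. Origin: centre of its underside.
- rod: Bystander: steel threaded rod, 300 mm long, 12 mm thick, with two nuts 22 mm wide, lying on the robot's left. Origin: under its middle.
- pliers: Bystander: pliers lying flat, about 180 mm long, 16 mm high, red handles, far right. Origin: underside, near the middle.

How it is judged:
On the way, in this order (a step that is already met when the one before it is completed fails the run):
1. the lid is pushed fully shut (within 0.05 rad) (value of joint lid below 0.05 rad), for 0.2 s.
2. with the lid shut, both latches are pushed home (within 0.1 rad) (value of joint lid below 0.05 rad and value of joint each of latch_left, latch_right below 0.1 rad), for 0.2 s.
At the end, for the whole second after the job is handed in: The lid is shut to within 0.05 rad and both latches are home to within 0.1 rad; the case is at rest, level, and within 40 mm of where it stood; every bystander is within 30 mm of where it was (all of step 2 and linear speed of case below 0.01 m/s and distance of case from where it was at the start of the episode below 0.04 m and angle between case's own z axis and vertical below 0.05 rad and distance of each of fuse, screwdriver, tape, tester, meter, rod, pliers from where it was at the start of the episode below 0.03 m); the robot touches nothing.
It fails at once if a latch is pushed in (below 0.15 rad) before the lid is shut (below 0.1 rad) (value of joint lid above 0.1 rad and value of joint any of latch_left, latch_right below 0.15 rad).
It fails at once if the lid is slammed: swings shut faster than 2 rad/s over its last 0.3 rad (value of joint lid below 0.3 rad and velocity of joint lid below -2 rad/s).
It fails at once if the lid is taken between the fingers: a finger presses on the clear organiser on its inside (contact force between the fingers and organiser above 1 N).
It fails at once if the case is lifted over 10 mm, tipped over 0.1 rad or dragged over 40 mm (height (world z) of case above 0.01 m or angle between case's own z axis and vertical above 0.1 rad or distance of case from where it was at the start of the episode above 0.04 m).
It fails at once if a bystander is moved over 30 mm (distance of any of fuse, screwdriver, tape, tester, meter, rod, pliers from where it was at the start of the episode above 0.03 m).
It also fails if it takes over 58 s, if anything falls off the work surface, if the arm or the gripper's body presses on something with over 40 N, if the wrist force passes 120 N, or if a joint passes its speed limit or range.

ROBOT

A 6-joint arm with a two-finger parallel gripper is mounted at the origin on the work surface. World frame = base frame: x ahead of the robot, y to its left, z up, the work surface at z = 0. Lengths are in m, angles in rad, forces in N, time in s.
With the tool pointing down it reaches from about 0.375 to 0.9 m from the base axis. Payload 3.1 kg.
Tool frame: the origin (TCP) lies at the very end of the fingers, on their centre line; the grasp point (between the pads) lies 19 mm behind it; z points along the fingers, y is the direction in which the jaws open and shut (so a half turn about z gives the same grasp; the last joint's range is limited). The gripper opens to 87 mm and grips with 3 to 60 N. Pads are 19 mm wide; open, the fingers measure 117 mm over their backs; the gripper's body (75 mm by 190 mm) begins 51 mm behind the grasp point.
Start: joints at [1.133, 0.527, 1.433, -0, 1.181, -0.178], TCP at [0.161, 0.604, 0.223] pointing down, gripper open.
Joint ranges: [-3.08, 3.08], [-0.75, 2.2], [0.22, 2.44], [-1.43, 4.57], [0, 2.65], [-2.85, 2.85]. Speed limits (rad/s): [2.79, 2.79, 3.14, 3.14, 3.14, 3.14].

INTERFACE

Orientations are given as a unit quaternion [x, y, z, w].
In Python, from rig import robot gives the robot as it stands. The module is installed in compiled form; this text tells all that it offers.
- The arm moves only by the tool send_rows, never from a script. Its argument "deltas" is a list of rows, each an object of numbers: "tx", "ty", "tz": the shift along the tool's x, y, z in cm; "rx", "ry", "rz": the turn, a rotation vector about the tool's x, y, z in rad. A call has 1 to 5 rows; each row is the pose to reach, as a shift and turn from the pose commanded when the call began, along the tool's axes at that moment; what a row does not reach only later rows make up. A row lasts 1/12 s, in which the tool goes at most 41.7 mm and 7.16 degrees, less where a joint would pass 70% of its speed; a pose out of reach is approached as far as the arm can. A call with a gripper value outside its range is refused whole. "claw" is the finger opening in cm, from 0 to 8.7, set as the call begins (left out, the last holds). The fingers move at their own pace and stop on an object; "squeeze" is the grip in N (left out, the last holds). Time passes only in rows, so rows that repeat a pose let the fingers close. It gives the time, the measured TCP pose, the force and the opening at its end, in the units of the state.
- robot.get_obs(): the state, without advancing time (a new reading comes with each control period).
- robot.camera(name): name is "side" or "top" or "wrist"; returns a dict with "color" (420x560x3 uint8, red, green, blue), "z_map" (420x560 float32, m along the optical axis (not along the pixel's ray), 0 where there is no reading), "intrinsics" (3x3 intrinsics, pixels), "R" (3x3) and "t" (3): a world point X has camera coordinates R X + t; the wrist camera has in their place "tool_from_camera" (4x4, takes a point from camera to tool coordinates, whose origin is the TCP and whose axes are the flange's). Camera axes: x right, y down, z forward; pixel columns grow to the right and rows downward; lengths in m; the calibration is good to about 2 mm. A picture is of the moment at which its call begins: read the wrist's pose just before it.
- robot.hand_in(): hands the job in, once; it reports no verdict.
Trained networks look in the newest picture that a camera, given by its name, has taken for a name from the list of things; names that differ only in an ending like _2 or _b are one class to them, and where a whole thing is asked for, a point or a joint stands for the part that bears it (a point fixed in the world has none). Each returns a list of dicts, best first, with "p" (0 to 1); they miss things now and then, are a little off and sometimes report something else, mostly with a low value. They report only what shows in the picture. A call takes as long as a camera call.
- robot.outline_of(label, camera): "pixels" (420x560 bool, what is visible of it) and "xy" ([column, row] in pixels, amid what is visible of it).
- robot.tip_of(label, camera): "xy" ([column, row] in pixels: a listed point, or the origin of a listed thing).
The state is a dict: "time": time; "q": joint angles; "joint_velocities": joint speeds; "joint_torque": joint torques, N m; "position": TCP position; "tool_rot": TCP orientation; "ft_force": force on the tool from outside, world axes, zero at the start; "moment": the same for the moment, N m; "grip_width": finger opening in m.
Only numpy, scipy, OpenCV 4.12 (cv2) and the standard library are available. Lean on these libraries where they do the work, as an engineer would, in place of code of your own. Each camera call takes 0.05 s, during which the arm holds its last target.

## Working session

There is one attempt and no reset: what is moved stays moved. The work goes in short steps, Python scripts to look and compute and a tool call to move; the robot and the scene stay as the last step left them, time stands still between calls to the robot, and variables do not carry over. Pictures are saved under pics/ and viewed, and the job is handed in when it is done.

Besides the shell and the picture viewer there is one more tool, called after "Call:" as name(argument=value, ...), one argument or row to a line, values as JSON. send_rows: Moves the arm, as the interface text tells. Its arguments: {"type":"object","properties":{"deltas":{"type":"array","items":{"type":"object","properties":{"tx":{"type":"number"},"ty":{"type":"number"},"tz":{"type":"number"},"rx":{"type":"number"},"ry":{"type":"number"},"rz":{"type":"number"}}}},"claw":{"type":"number"},"squeeze":{"type":"number"}},"required":["deltas"]}

```bash
mkdir -p pics; ls; cat > h.py <<'E'
import numpy as np, cv2
from rig import robot
from scipy.spatial.transform import Rotation as Rn
def snap(name,fn):
    c=robot.camera(name); cv2.imwrite('pics/'+fn,c['color'][:,:,::-1]); return c
def world(c,px,obs=None,z=None):
    K=c['intrinsics']; u,v=px
    zz=c['z_map'][int(round(v)),int(round(u))] if z is None else z
    p=np.linalg.inv(K)@np.array([u,v,1.0])*zz
    return c['R'].T@(p-c['t'])
def ray_at_height(c,px,h):
    d=c['R'].T@(np.linalg.inv(c['intrinsics'])@np.array([px[0],px[1],1.0])); o=-c['R'].T@c['t']
    return o+d*(h-o[2])/d[2]
def cloud(c):
    K=c['intrinsics'];H,W=c['z_map'].shape
    u,v=np.meshgrid(np.arange(W),np.arange(H))
    z=c['z_map'].astype(float)
    P=np.stack([(u-K[0,2])/K[0,0]*z,(v-K[1,2])/K[1,1]*z,z],-1)
    return (P-c['t'])@c['R']
E
python3 - <<'E'
from h import *
o=robot.get_obs(); print({k:np.round(v,3) for k,v in o.items()})
for n in ('side','top'):
    c=snap(n,n+'0.png'); 
    print(n,'cam',np.round(-c['R'].T@c['t'],3),np.round(c['R'],2).tolist())
    for l in ['case','lid','organiser','latch_left','latch_right','fuse','screwdriver','tape','tester','meter','rod','pliers']:
        r=robot.outline_of(l,n)
        if r: 
            m=r[0]['pixels']; P=cloud(c)[m&(c['z_map']>0)]
            print(l,round(r[0]['p'],2),np.round(r[0]['xy']),np.round(np.median(P,0),3),np.round(P.min(0),3),np.round(P.max(0),3))
    for l in ['case','lid_hinge','lid_edge','latch_left_top','latch_right_top']:
        for r in robot.tip_of(l,n)[:2]: print(l,round(r['p'],2),np.round(r['xy'],1),np.round(world(c,r['xy']),3))
print(robot.get_obs()['time'])
E
```

```text
pics
{'time': np.float64(0.0), 'q': array([ 1.132,  0.528,  1.434,  0.   ,  1.181, -0.178]), 'joint_velocities': array([ 0.   , -0.   , -0.001,  0.001, -0.001, -0.001]), 'joint_torque': array([ -0.   , -44.004, -17.659,   0.063,   0.058,  -0.   ]), 'position': array([0.16 , 0.603, 0.222]), 'tool_rot': array([ 0.13 ,  0.992, -0.001, -0.   ]), 'ft_force': array([-0.511,  0.143, -0.597]), 'moment': array([0.006, 0.045, 0.015]), 'grip_width': np.float64(0.087)}
side cam [ 0.52  -1.055  0.934] [[1.0, -0.06, 0.0], [-0.04, -0.61, -0.79], [0.05, 0.79, -0.62]]
case 0.64 [280. 196.] [0.572 0.166 0.072] [ 0.416 -0.087 -0.003] [0.724 0.264 0.272]
lid 0.89 [286. 164.] [0.577 0.179 0.177] [ 0.436  0.153 -0.001] [0.756 0.419 0.272]
organiser 0.92 [280. 170.] [0.577 0.178 0.168] [0.441 0.153 0.062] [0.712 0.211 0.261]
latch_left 0.48 [250. 243.] [ 0.473 -0.061  0.056] [ 0.455 -0.072  0.03 ] [ 0.49  -0.036  0.076]
fuse 0.95 [278. 268.] [ 0.544 -0.167  0.051] [ 0.514 -0.184  0.006] [ 0.575 -0.125  0.087]
screwdriver 0.65 [238. 278.] [ 0.429 -0.181  0.019] [ 0.302 -0.192 -0.003] [ 0.488 -0.143  0.03 ]

[... 1449 characters left out ...]
293 -0.005] [0.699 0.362 0.025]
tester 0.76 [262. 149.] [0.765 0.064 0.025] [ 0.736 -0.013 -0.001] [0.796 0.166 0.032]
meter 0.82 [438. 260.] [ 0.396 -0.449  0.04 ] [ 0.307 -0.503  0.008] [ 0.49  -0.406  0.053]
rod 0.9 [124. 215.] [0.556 0.507 0.015] [ 0.39   0.497 -0.004] [0.684 0.527 0.028]
pliers 0.81 [423. 183.] [ 0.625 -0.443  0.014] [ 0.54  -0.473 -0.003] [ 0.72  -0.413  0.022]
case 0.76 [265.4 209.4] [0.559 0.065 0.047]
lid_hinge 0.63 [228.9 204.7] [0.571 0.17  0.088]
lid_edge 0.68 [199.  191.7] [0.624 0.275 0.002]
latch_left_top 0.48 [308.4 236.7] [ 0.472 -0.06   0.075]
latch_left_top 0.33 [230.5 205. ] [0.572 0.167 0.074]
latch_right_top 0.57 [314.  180.3] [ 0.64  -0.083  0.072]
1.8
```

View pics/side0.png

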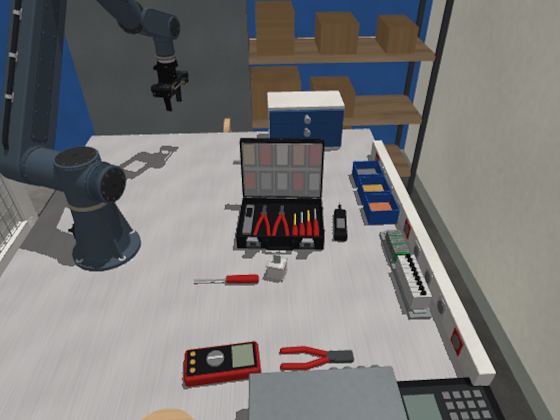

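View pics/top0.png

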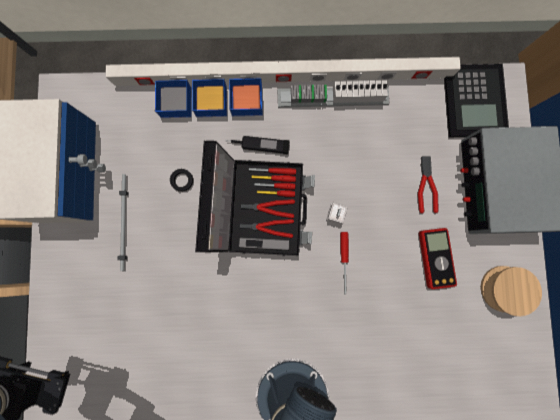

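The side view shows the case at about (280,215) with the lid just past upright. The latches are at (252,242) and (307,241), and the fuse is at (278,268). The top view agrees, with latches at (308,237) and (312,182). Next I fit the case pose and lid angle.

```bash
cat >> h.py <<'E'
from scipy.optimize import minimize
E
python3 - <<'E'
from h import *
cs=robot.camera('side'); ct=robot.camera('top')
ms=robot.outline_of('organiser','side')[0]['pixels']
ms=cv2.erode(ms.astype(np.uint8),np.ones((5,5)))>0
P=cloud(cs)[ms]; 
c0=np.median(P,0); 
for _ in range(4):
    c0=P.mean(0); n=np.linalg.svd(P-c0,full_matrices=False)[2][2]; d=(P-c0)@n; P=P[abs(d)<max(.003,2*d.std())]
if n[1]>0:n=-n
print('organiser plane n',n,'c',c0,'std',d.std(),len(P),'theta',np.arctan2(-n[1],0)) 
print('lid angle', np.pi/2+np.arcsin(-(-n[2])) , 'yaw of -n', np.degrees(np.arctan2(-n[1],-n[0])))
# case rim from top cloud: points z 0.045..0.065 
C=cloud(ct).reshape(-1,3); C2=cloud(cs).reshape(-1,3)
for nm,X in(('top',C),('side',C2)):
    S=X[(X[:,2]>.048)&(X[:,2]<.066)&(X[:,0]>.38)&(X[:,0]<.76)&(X[:,1]>-.065)&(X[:,1]<.22)]
    r=cv2.minAreaRect((S[:,:2]*1000).astype(np.float32)); print(nm,len(S),r)
# latches
for nm,X in(('top',C),('side',C2)):
    for x0 in(.472,.64):
        S=X[(abs(X[:,0]-x0)<.03)&(X[:,1]>-.11)&(X[:,1]<-.045)&(X[:,2]>.03)]
        i=S[:,2]>.0
        for y in np.arange(-.105,-.045,.006):
            k=abs(S[:,1]-y)<.003
            if k.sum(): print(nm,x0,round(y,3),k.sum(),'z max %.3f x %.3f..%.3f'%(S[k,2].max(),S[k,0].min(),S[k,0].max()))
for n,c in(('top',ct),('side',cs)):
    im=c['color'][:,:,::-1]
    a=im[150:270,180:360] if n=='top' else im[120:300,180:360]
    cv2.imwrite('pics/%s_z.png'%n,cv2.resize(a,None,fx=3.3,fy=3.3,interpolation=cv2.INTER_CUBIC))
E
```

```text
Traceback (most recent call last):
IndexError: list index out of range
```

```bash
python3 - <<'E'
from h import *
cs=robot.camera('side'); ct=robot.camera('top')
X=cloud(cs).reshape(-1,3)
P=X[(X[:,2]>.08)&(X[:,2]<.24)&(X[:,1]>.13)&(X[:,1]<.24)&(X[:,0]>.46)&(X[:,0]<.69)]
for _ in range(5):
    c0=P.mean(0); n=np.linalg.svd(P-c0,full_matrices=False)[2][2]; d=(P-c0)@n; P=P[abs(d)<max(.003,2*d.std())]
if n[1]>0:n=-n
print('organiser plane n',n,'c',c0,'std',d.std(),len(P)) 
print('lid angle', np.pi/2+np.arcsin(n[2]) , 'yaw of -n', np.degrees(np.arctan2(-n[1],-n[0])))
C=cloud(ct).reshape(-1,3); C2=X
for nm,X in(('top',C),('side',C2)):
    S=X[(X[:,2]>.048)&(X[:,2]<.066)&(X[:,0]>.38)&(X[:,0]<.76)&(X[:,1]>-.065)&(X[:,1]<.22)]
    r=cv2.minAreaRect((S[:,:2]*1000).astype(np.float32)); print(nm,len(S),r)
for nm,X in(('top',C),('side',C2)):
    for x0 in(.472,.64):
        S=X[(abs(X[:,0]-x0)<.03)&(X[:,1]>-.12)&(X[:,1]<-.045)&(X[:,2]>.03)]
        for y in np.arange(-.117,-.045,.006):
            k=abs(S[:,1]-y)<.003
            if k.sum(): print(nm,x0,round(y,3),k.sum(),'z max %.3f x %.3f..%.3f'%(S[k,2].max(),S[k,0].min(),S[k,0].max()))
for n,c in(('top',ct),('side',cs)):
    im=c['color'][:,:,::-1]
    a=im[130:270,180:360] if n=='top' else im[120:300,180:360]
    cv2.imwrite('pics/%s_z.png'%n,cv2.resize(a,None,fx=3.3,fy=3.3,interpolation=cv2.INTER_CUBIC))
print(robot.get_obs()['time'])
E
```

```text
organiser plane n [-0.07716152 -0.99074748  0.11164916] c [0.57410093 0.17788799 0.16218791] std 0.00215871308495461 2494
lid angle 1.6826787566340644 yaw of -n 85.5466724109963
top 1423 ((565.572509765625, 58.734413146972656), (254.4972381591797, 282.6586608886719), 85.71662139892578)
side 1094 ((566.7481079101562, 62.483856201171875), (254.68673706054688, 289.19232177734375), 88.63954162597656)
top 0.472 -0.069 12 z max 0.077 x 0.454..0.486
top 0.472 -0.063 24 z max 0.076 x 0.454..0.486
top 0.472 -0.057 33 z max 0.077 x 0.454..0.487
top 0.472 -0.051 26 z max 0.058 x 0.454..0.487
top 0.472 -0.045 12 z max 0.043 x 0.455..0.488
top 0.64 -0.081 24 z max 0.075 x 0.623..0.657
top 0.64 -0.075 27 z max 0.077 x 0.621..0.655
top 0.64 -0.069 30 z max 0.063 x 0.621..0.657
top 0.64 -0.063 23 z max 0.051 x 0.622..0.657
top 0.64 -0.057 20 z max 0.037 x 0.617..0.661
top 0.64 -0.051 29 z max 0.060 x 0.620..0.669
top 0.64 -0.045 7 z max 0.059 x 0.639..0.669
side 0.472 -0.075 1 z max 0.071 x 0.469..0.469
side 0.472 -0.069 21 z max 0.074 x 0.456..0.487
side 0.472 -0.063 28 z max 0.076 x 0.459..0.490
side 0.472 -0.057 23 z max 0.071 x 0.455..0.489
side 0.472 -0.051 14 z max 0.050 x 0.455..0.489
side 0.472 -0.045 1 z max 0.030 x 0.495..0.495
side 0.64 -0.087 7 z max 0.071 x 0.624..0.658
side 0.64 -0.081 22 z max 0.076 x 0.624..0.658
side 0.64 -0.075 32 z max 0.073 x 0.625..0.656
side 0.64 -0.069 15 z max 0.049 x 0.626..0.657
side 0.64 -0.063 13 z max 0.040 x 0.624..0.662
side 0.64 -0.057 5 z max 0.058 x 0.621..0.666
side 0.64 -0.051 24 z max 0.060 x 0.612..0.669
side 0.64 -0.045 38 z max 0.059 x 0.612..0.669
2.05
```

View pics/top_z.png

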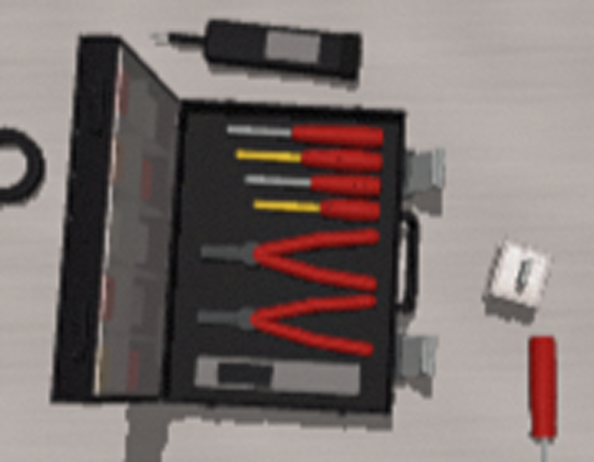

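View pics/side_z.png

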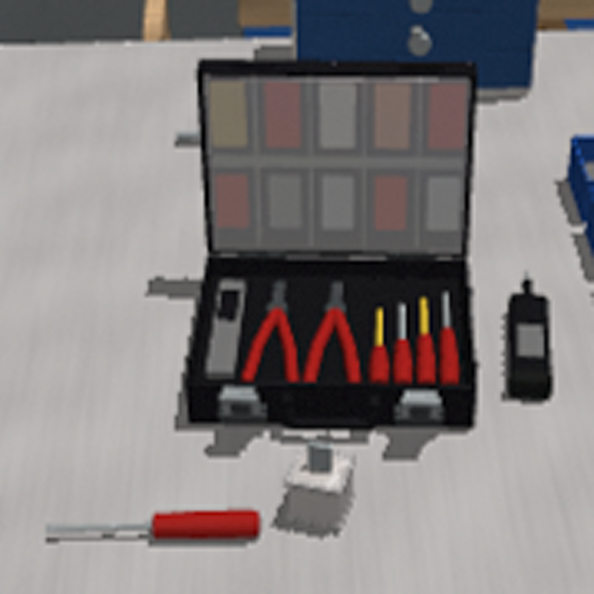

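```bash
cat >> h.py <<'E'
yaw=np.radians(85.5); CX=np.array([np.cos(yaw),np.sin(yaw),0]); CY=np.array([-np.sin(yaw),np.cos(yaw),0]); CZ=np.array([0,0,1.])
C0=np.array([0.566,0.063,0])
def c2w(p): return C0+CX*p[0]+CY*p[1]+CZ*p[2]
def w2c(P): return np.stack([(P-C0)@CX,(P-C0)@CY,(P-C0)@CZ],-1)
def deltas(target,ang=0.0):
    """target TCP world; tool pointing down with tool y along -case y, (tool x = ?), from current measured pose"""
    o=robot.get_obs(); R0=Rn.from_quat(o['tool_rot']).as_matrix()
    z=-CZ; y=-CY; x=np.cross(y,z); Rt=np.stack([x,y,z],1)
    d=R0.T@(np.asarray(target)-o['position'])*100
    r=Rn.from_matrix(R0.T@Rt).as_rotvec()
    print('shift cm',np.round(d,2),'rotvec',np.round(r,3),'pos',np.round(o['position'],4),'F',np.round(o['ft_force'],2),'t',round(float(o['time']),2),'case-frame pos mm',np.round(w2c(o['position'])*1000,1))
E
python3 - <<'E'
from h import *
for n in('top','side'):
    P=w2c(cloud(robot.camera(n)).reshape(-1,3))*1000
    L=P[(P[:,2]>252)&(P[:,2]<285)&(abs(P[:,1])<160)&(P[:,0]>80)&(P[:,0]<200)]
    print(n,'lidtop',np.percentile(L,[2,10,50,90,98],axis=0).round(0).tolist())
    r=P[(P[:,2]>50)&(P[:,2]<66)&(abs(P[:,1])<55)&(P[:,0]<-80)&(P[:,0]>-130)]; print('front',np.percentile(r,[2,50,98],axis=0).round(0).tolist())
    r=P[(P[:,2]>40)&(P[:,2]<66)&(abs(P[:,0])<80)&(abs(P[:,1])>115)&(abs(P[:,1])<160)]; print('sides',np.percentile(r,[2,50,98],axis=0).round(0).tolist())
    for s in(85,-85):
        r=P[(P[:,2]>55)&(abs(P[:,1]-s)<25)&(P[:,0]<-117)&(P[:,0]>-170)]; print('latch',s,np.percentile(r,[3,50,97],axis=0).round(0).tolist())
print('target1',c2w(np.array([.245,0,.30]))); deltas(c2w(np.array([.245,0,.30])))
E
```

```text
top lidtop [[125.0, -132.0, 254.0], [128.0, -109.0, 260.0], [141.0, 5.0, 265.0], [156.0, 113.0, 268.0], [159.0, 135.0, 271.0]]
front [[-107.0, -52.0, 50.0], [-102.0, 0.0, 57.0], [-88.0, 49.0, 63.0]]
sides [[-76.0, -138.0, 41.0], [-6.0, 117.0, 50.0], [74.0, 141.0, 61.0]]
latch 85 [[-138.0, 70.0, 56.0], [-131.0, 87.0, 72.0], [-124.0, 102.0, 77.0]]
latch -85 [[-140.0, -100.0, 56.0], [-133.0, -83.0, 70.0], [-126.0, -68.0, 75.0]]
side lidtop [[121.0, -136.0, 253.0], [123.0, -116.0, 255.0], [131.0, -8.0, 263.0], [151.0, 110.0, 267.0], [159.0, 133.0, 270.0]]
front [[-108.0, -54.0, 50.0], [-104.0, -7.0, 55.0], [-84.0, 50.0, 60.0]]
sides [[-78.0, -141.0, 42.0], [-16.0, 116.0, 50.0], [74.0, 138.0, 60.0]]
latch 85 [[-142.0, 66.0, 55.0], [-135.0, 81.0, 70.0], [-129.0, 98.0, 74.0]]
latch -85 [[-142.0, -102.0, 56.0], [-136.0, -87.0, 69.0], [-130.0, -71.0, 74.0]]
target1 [0.58522248 0.30724475 0.3       ]
shift cm [-48.67 -17.77  -7.75] rotvec [-0.    0.    1.39] pos [0.1605 0.604  0.2225] F [ 0.26 -0.43 -0.38] t 2.15 case-frame pos mm [507.5 446.7 222.5]
```

Call:
send_rows(
  deltas=[
    {"tx": -3.6,"ty": -1.3,"tz": -1.5,"rz": 0.11},
    {"tx": -7.2,"ty": -2.6,"tz": -3,"rz": 0.22},
    {"tx": -10.8,"ty": -3.9,"tz": -4.5,"rz": 0.33},
    {"tx": -14.4,"ty": -5.2,"tz": -6,"rz": 0.44},
    {"tx": -18,"ty": -6.5,"tz": -7.5,"rz": 0.55},
  ],
  claw=0,
)

```text
schema error: expected keys tx, ty, tz, rx, ry, rz
```

```bash
python3 -c "
from h import *
deltas(c2w(np.array([.245,0,.30])))"
```

```text
shift cm [-48.67 -17.77  -7.75] rotvec [-0.    0.    1.39] pos [0.1605 0.604  0.2225] F [ 0.26 -0.43 -0.38] t 2.15 case-frame pos mm [507.5 446.7 222.5]
```

All keys are needed in every row.

Call:
send_rows(
  deltas=[
    {"tx": -3.6,"ty": -1.3,"tz": -1.5,"rx": 0,"ry": 0,"rz": 0.11},
    {"tx": -7.2,"ty": -2.6,"tz": -3,"rx": 0,"ry": 0,"rz": 0.22},
    {"tx": -10.8,"ty": -3.9,"tz": -4.5,"rx": 0,"ry": 0,"rz": 0.33},
    {"tx": -14.4,"ty": -5.2,"tz": -6,"rx": 0,"ry": 0,"rz": 0.44},
    {"tx": -18,"ty": -6.5,"tz": -7.5,"rx": 0,"ry": 0,"rz": 0.55},
  ],
  claw=0,
)

```text
time: 2.57
position: [0.3188, 0.4938, 0.2983]
tool_rot: [0.396, 0.918, 0.0, 0.0]
ft_force: [0.7, -0.2, 0.1]
grip_width: 0.0616
```

```bash
python3 -c "
from h import *
deltas(c2w(np.array([.245,0,.30])))"
```

```text
shift cm [-31.85   6.58  -0.17] rotvec [ 0.    -0.     0.835] pos [0.3188 0.4938 0.2983] F [ 0.71 -0.24  0.13] t 2.57 case-frame pos mm [410.1 280.2 298.3]
```

Call:
send_rows(
  deltas=[
    {"tx": -3.7,"ty": 0.8,"tz": 0,"rx": 0,"ry": 0,"rz": 0.11},
    {"tx": -7.4,"ty": 1.6,"tz": 0,"rx": 0,"ry": 0,"rz": 0.22},
    {"tx": -11.1,"ty": 2.4,"tz": 0,"rx": 0,"ry": 0,"rz": 0.33},
    {"tx": -14.8,"ty": 3.1,"tz": 0,"rx": 0,"ry": 0,"rz": 0.44},
    {"tx": -18.5,"ty": 3.8,"tz": 0,"rx": 0,"ry": 0,"rz": 0.55},
  ],
)

```text
time: 2.98
position: [0.4742, 0.3859, 0.2978]
tool_rot: [0.631, 0.776, 0.0, 0.0]
ft_force: [-0.5, -0.7, -0.4]
grip_width: 0.0284
```

```bash
python3 -c "
from h import *
deltas(c2w(np.array([.230,0,.27])))"
```

```text
shift cm [-11.4    8.84   2.78] rotvec [ 0.    -0.     0.284] pos [0.4742 0.3859 0.2978] F [-0.49 -0.72 -0.37] t 2.98 case-frame pos mm [314.7 116.8 297.8]
```

Call:
send_rows(
  deltas=[
    {"tx": -2.3,"ty": 1.8,"tz": 0.5,"rx": 0,"ry": 0,"rz": 0.06},
    {"tx": -4.6,"ty": 3.6,"tz": 1.0,"rx": 0,"ry": 0,"rz": 0.12},
    {"tx": -6.9,"ty": 5.4,"tz": 1.6,"rx": 0,"ry": 0,"rz": 0.18},
    {"tx": -9.2,"ty": 7.2,"tz": 2.2,"rx": 0,"ry": 0,"rz": 0.24},
    {"tx": -11.4,"ty": 8.8,"tz": 2.8,"rx": 0,"ry": 0,"rz": 0.284},
  ],
)

```text
time: 3.4
position: [0.5842, 0.2929, 0.2693]
tool_rot: [0.734, 0.68, 0.0, 0.0]
ft_force: [-0.4, 0.6, 0.2]
grip_width: 0.0019
```

```bash
python3 -c "
from h import *
deltas(c2w(np.array([.185,0,.245])))
snap('side','s1.png');snap('top','t1.png')"
```

```text
shift cm [-4.56 -0.02  2.43] rotvec [ 0.    -0.     0.002] pos [0.5842 0.2929 0.2693] F [-0.41  0.61  0.18] t 3.4 case-frame pos mm [ 2.306e+02 -1.000e-01  2.693e+02]
```

View pics/t1.png

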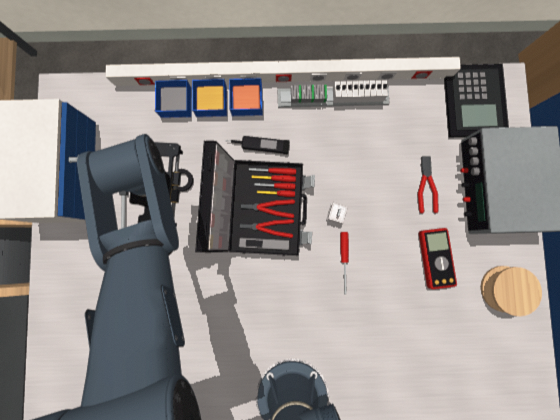

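View pics/s1.png

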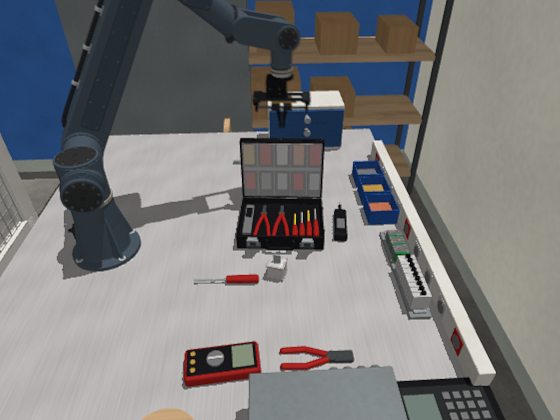

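```bash
python3 -c "
import numpy as np
for d in range(96,-4,-4):
    t=np.radians(d); r=.185
    e=np.array([-np.cos(t),np.sin(t)]);n=np.array([np.sin(t),np.cos(t)])
    p=np.array([.105,.058])+r*e+.032*n; print(d,np.round(t,2),np.round((p+[.0095,0])*1000,1))
"
```

```text
96 1.68 [165.7 238.6]
92 1.61 [152.9 241.8]
88 1.54 [140. 244.]
84 1.47 [127.  245.3]
80 1.4 [113.9 245.7]
76 1.33 [100.8 245.2]
72 1.26 [ 87.8 243.8]
68 1.19 [ 74.9 241.5]
64 1.12 [ 62.2 238.3]
60 1.05 [ 49.7 234.2]
56 0.98 [ 37.6 229.3]
52 0.91 [ 25.8 223.5]
48 0.84 [ 14.5 216.9]
44 0.77 [  3.7 209.5]
40 0.7 [ -6.6 201.4]
36 0.63 [-16.4 192.6]
32 0.56 [-25.4 183.2]
28 0.49 [-33.8 173.1]
24 0.42 [-41.5 162.5]
20 0.35 [-48.4 151.3]
16 0.28 [-54.5 139.8]
12 0.21 [-59.8 127.8]
8 0.14 [-64.2 115.4]
4 0.07 [-67.8 102.8]
0 0.0 [-70.5  90. ]
```

Call:
send_rows(
  deltas=[
    {"tx": -1,"ty": 0,"tz": 0.8,"rx": 0,"ry": 0,"rz": 0},
    {"tx": -2.5,"ty": 0,"tz": 1.8,"rx": 0,"ry": 0,"rz": 0},
    {"tx": -4,"ty": 0,"tz": 2.8,"rx": 0,"ry": 0,"rz": 0},
    {"tx": -5,"ty": 0,"tz": 2.8,"rx": 0,"ry": 0,"rz": 0},
    {"tx": -5.8,"ty": 0,"tz": 2.8,"rx": 0,"ry": 0,"rz": 0},
  ],
)

```text
time: 3.92
position: [0.5771, 0.2358, 0.2411]
tool_rot: [0.732, 0.681, -0.001, -0.001]
ft_force: [0.8, 0.6, -0.2]
grip_width: 0.0004
```

Call:
send_rows(
  deltas=[
    {"tx": -1.2,"ty": 0,"tz": 0,"rx": 0,"ry": 0,"rz": 0},
    {"tx": -2.4,"ty": 0,"tz": -0.1,"rx": 0,"ry": 0,"rz": 0},
    {"tx": -3.6,"ty": 0,"tz": -0.3,"rx": 0,"ry": 0,"rz": 0},
    {"tx": -4.8,"ty": 0,"tz": -0.4,"rx": 0,"ry": 0,"rz": 0},
    {"tx": -6,"ty": 0,"tz": -0.4,"rx": 0,"ry": 0,"rz": 0},
  ],
)

```text
time: 4.33
position: [0.574, 0.1783, 0.2472]
tool_rot: [0.732, 0.681, 0.002, -0.001]
ft_force: [-1.5, 4.2, 3.0]
grip_width: 0.0006
```

```bash
python3 -c "
from h import *
deltas(c2w(np.array([.0497,0,.234])))
snap('side','s2.png')"
```

```text
shift cm [-6.6   0.07  1.29] rotvec [ 0.002 -0.005  0.006] pos [0.574  0.1783 0.2472] F [-1.52  4.22  2.99] t 4.33 case-frame pos mm [115.6   1.1 247.2]
```

View pics/s2.png

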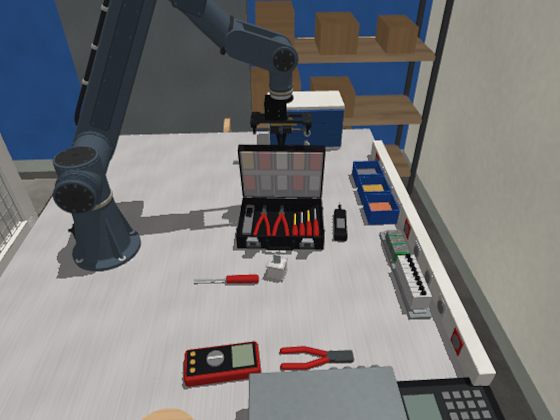

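The lid is now tilting and swinging over, with the force at about 5 N. I keep following its arc.

Call:
send_rows(
  deltas=[
    {"tx": -1.2,"ty": 0,"tz": 0,"rx": 0,"ry": 0,"rz": 0},
    {"tx": -2.5,"ty": 0,"tz": 0.1,"rx": 0,"ry": 0,"rz": 0},
    {"tx": -3.8,"ty": 0,"tz": 0.4,"rx": 0,"ry": 0,"rz": 0},
    {"tx": -5,"ty": 0,"tz": 0.7,"rx": 0,"ry": 0,"rz": 0},
    {"tx": -6.2,"ty": 0,"tz": 1.1,"rx": 0,"ry": 0,"rz": 0},
  ],
)

```text
time: 4.8
position: [0.5693, 0.1139, 0.235]
tool_rot: [0.732, 0.681, 0.0, 0.0]
ft_force: [-2.4, 2.6, 5.0]
grip_width: 0.0007
```

```bash
python3 -c "
from h import *
deltas(c2w(np.array([-.0066,0,.2014])))"
```

```text
shift cm [-5.76  0.03  3.36] rotvec [ 0.    -0.     0.006] pos [0.5693 0.1139 0.235 ] F [-2.39  2.61  5.02] t 4.8 case-frame pos mm [ 51.    0.7 235. ]
```

Call:
send_rows(
  deltas=[
    {"tx": -1.2,"ty": 0,"tz": 0.5,"rx": 0,"ry": 0,"rz": 0},
    {"tx": -2.4,"ty": 0,"tz": 1.1,"rx": 0,"ry": 0,"rz": 0},
    {"tx": -3.5,"ty": 0,"tz": 1.7,"rx": 0,"ry": 0,"rz": 0},
    {"tx": -4.6,"ty": 0,"tz": 2.5,"rx": 0,"ry": 0,"rz": 0},
    {"tx": -5.7,"ty": 0,"tz": 3.3,"rx": 0,"ry": 0,"rz": 0},
  ],
)

```text
time: 5.22
position: [0.5654, 0.0562, 0.2006]
tool_rot: [0.733, 0.681, -0.0, 0.0]
ft_force: [-1.2, 1.7, 2.8]
grip_width: 0.0007
```

```bash
python3 -c "
from h import *
deltas(c2w(np.array([-.0484,0,.1513])))
snap('side','s3.png')"
```

```text
shift cm [-4.16 -0.01  4.93] rotvec [-0.     0.001  0.005] pos [0.5654 0.0562 0.2006] F [-1.24  1.69  2.83] t 5.22 case-frame pos mm [-6.800e+00  1.000e-01  2.006e+02]
```

View pics/s3.png

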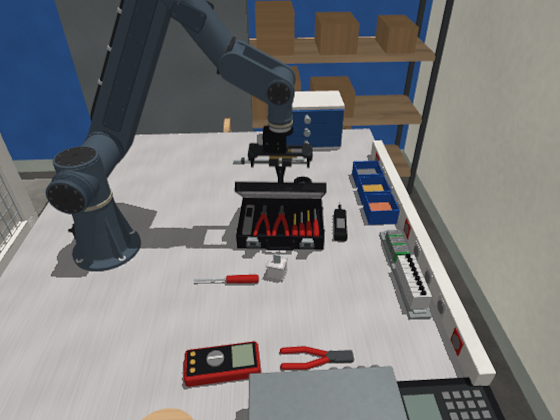

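Call:
send_rows(
  deltas=[
    {"tx": -1,"ty": 0,"tz": 0.8,"rx": 0,"ry": 0,"rz": 0},
    {"tx": -1.9,"ty": 0,"tz": 1.8,"rx": 0,"ry": 0,"rz": 0},
    {"tx": -2.7,"ty": 0,"tz": 2.8,"rx": 0,"ry": 0,"rz": 0},
    {"tx": -3.5,"ty": 0,"tz": 3.8,"rx": 0,"ry": 0,"rz": 0},
    {"tx": -4.2,"ty": 0,"tz": 4.9,"rx": 0,"ry": 0,"rz": 0},
  ],
)

```text
time: 5.68
position: [0.5626, 0.015, 0.1515]
tool_rot: [0.732, 0.681, 0.0, 0.0]
ft_force: [0.1, 1.4, 1.3]
grip_width: 0.0004
```

```bash
python3 -c "
from h import *
deltas(c2w(np.array([-.065,0,.115])))"
```

```text
shift cm [-1.69 -0.05  3.65] rotvec [0.001 0.    0.005] pos [0.5626 0.015  0.1515] F [0.11 1.39 1.28] t 5.68 case-frame pos mm [-48.1  -0.4 151.5]
```

Call:
send_rows(
  deltas=[
    {"tx": -0.4,"ty": 0,"tz": 0.7,"rx": 0,"ry": 0,"rz": 0},
    {"tx": -0.7,"ty": 0,"tz": 1.4,"rx": 0,"ry": 0,"rz": 0},
    {"tx": -1.1,"ty": 0,"tz": 2.1,"rx": 0,"ry": 0,"rz": 0},
    {"tx": -1.4,"ty": 0,"tz": 2.8,"rx": 0,"ry": 0,"rz": 0},
    {"tx": -1.7,"ty": 0,"tz": 3.5,"rx": 0,"ry": 0,"rz": 0},
  ],
)

```text
time: 6.1
position: [0.5614, -0.0012, 0.117]
tool_rot: [0.732, 0.681, 0.0, 0.0]
ft_force: [0.5, 1.3, 1.2]
grip_width: 0.0001
```

Call:
send_rows(
  deltas=[
    {"tx": -0.1,"ty": 0,"tz": 0.5,"rx": 0,"ry": 0,"rz": 0},
    {"tx": -0.2,"ty": 0,"tz": 1.0,"rx": 0,"ry": 0,"rz": 0},
    {"tx": -0.4,"ty": 0,"tz": 1.5,"rx": 0,"ry": 0,"rz": 0},
    {"tx": -0.5,"ty": 0,"tz": 1.9,"rx": 0,"ry": 0,"rz": 0},
    {"tx": -0.5,"ty": 0,"tz": 2.2,"rx": 0,"ry": 0,"rz": 0},
  ],
)

```text
time: 6.52
position: [0.561, -0.0064, 0.0952]
tool_rot: [0.732, 0.681, -0.0, 0.0]
ft_force: [0.8, -0.6, 2.0]
grip_width: 0.0002
```

```bash
python3 -c "
from h import *
deltas(c2w(np.array([-.070,0,.088])))
snap('side','s4.png');
c=robot.camera('side');P=w2c(cloud(c).reshape(-1,3))*1000
L=P[(P[:,2]>70)&(P[:,2]<120)&(abs(P[:,1])<135)&(P[:,0]>-100)&(P[:,0]<95)&(abs(P[:,1])>40)]
A=np.c_[L[:,0],np.ones(len(L))]
for a in(-90,-60,-30,0,30,60,90):
  k=abs(L[:,0]-a)<8; print(a,k.sum(),np.median(L[k,2]))
"
```

```text
shift cm [-0.04 -0.05  0.72] rotvec [0.    0.    0.006] pos [ 0.561  -0.0064  0.0952] F [ 0.75 -0.57  2.02] t 6.52 case-frame pos mm [-69.6  -0.5  95.2]
-90 192 93.9670109828204
-60 176 93.52173152587933
-30 173 92.745747987314
0 148 92.01352487523934
30 108 91.46966775556501
60 44 90.60003550095149
90 35 90.11332143137955
```

View pics/s4.png

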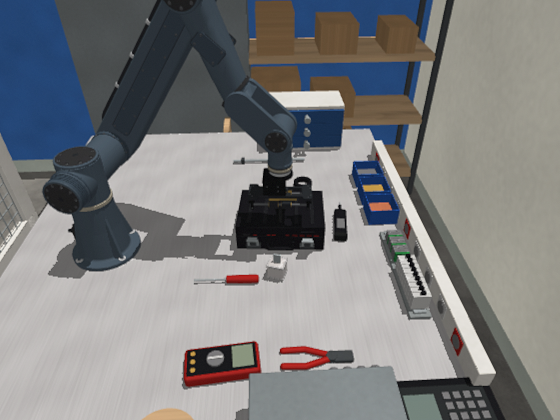

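The lid is nearly shut, with a slope of about 0.02 rad. I push down gently another 8 mm at most.

Call:
send_rows(
  deltas=[
    {"tx": 0,"ty": 0,"tz": 0.2,"rx": 0,"ry": 0,"rz": 0},
    {"tx": 0,"ty": 0,"tz": 0.4,"rx": 0,"ry": 0,"rz": 0},
    {"tx": 0,"ty": 0,"tz": 0.5,"rx": 0,"ry": 0,"rz": 0},
    {"tx": 0,"ty": 0,"tz": 0.6,"rx": 0,"ry": 0,"rz": 0},
    {"tx": 0,"ty": 0,"tz": 0.6,"rx": 0,"ry": 0,"rz": 0},
  ],
)

```text
time: 7.03
position: [0.5609, -0.0062, 0.0904]
tool_rot: [0.732, 0.681, -0.0, 0.0]
ft_force: [-2.3, -1.8, 6.5]
grip_width: 0.0002
```

Call:
send_rows(
  deltas=[
    {"tx": 0,"ty": 0,"tz": 0.1,"rx": 0,"ry": 0,"rz": 0},
    {"tx": 0,"ty": 0,"tz": 0.2,"rx": 0,"ry": 0,"rz": 0},
    {"tx": 0,"ty": 0,"tz": 0.2,"rx": 0,"ry": 0,"rz": 0},
  ],
)

```text
time: 7.28
position: [0.5609, -0.0062, 0.0903]
tool_rot: [0.732, 0.681, 0.0, 0.001]
ft_force: [-4.7, -1.0, 18.2]
grip_width: 0.0001
```

Call:
send_rows(
  deltas=[
    {"tx": 0,"ty": 0,"tz": -0.6,"rx": 0,"ry": 0,"rz": 0},
    {"tx": -1,"ty": 0,"tz": -2,"rx": 0,"ry": 0,"rz": 0},
    {"tx": -3,"ty": 0,"tz": -4.5,"rx": 0,"ry": 0,"rz": 0},
  ],
)

```text
time: 7.53
position: [0.5564, -0.0338, 0.131]
tool_rot: [0.732, 0.682, -0.001, -0.003]
ft_force: [-0.7, 0.4, -1.0]
grip_width: 0.0004
```

```bash
python3 -c "
from h import *
deltas(c2w(np.array([-.165,.085,.130])))
for n in('side','top'):
  c=snap(n,'5%s.png'%n);P=w2c(cloud(c).reshape(-1,3))*1000
  L=P[(P[:,2]>70)&(P[:,2]<110)&(abs(P[:,1])<135)&(P[:,0]>-100)&(P[:,0]<95)&(abs(P[:,1])>100)]
  for a in(-90,-60,-30,0,30,60,90):
    k=abs(L[:,0]-a)<8; print(a,k.sum(),np.median(L[k,2]))
  for s in(85,-85):
        r=P[(P[:,2]>55)&(abs(P[:,1]-s)<25)&(P[:,0]<-117)&(P[:,0]>-170)]; print('latch',s,len(r),np.percentile(r,[3,50,97],axis=0).round(0).tolist() if len(r) else 0)
  for l in('latch_left_top','latch_right_top'):
    for r in robot.tip_of(l,n)[:2]: print(l,r['p'],w2c(ray_at_height(c,r['xy'],.068))*1000)
"
```

```text
shift cm [-6.71 -8.36  0.13] rotvec [-0.006 -0.002  0.008] pos [ 0.5564 -0.0338  0.131 ] F [-0.72  0.42 -0.95] t 7.53 case-frame pos mm [-97.3   1.9 131. ]
-90 81 89.03992492696642
-60 69 89.73082919707296
-30 69 89.43759602412972
0 55 89.1651884695433
30 51 89.52306807439315
60 46 89.98222780988431
90 27 89.70022788738905
latch 85 990 [[-145.0, 62.0, 71.0], [-138.0, 83.0, 492.0], [-123.0, 108.0, 553.0]]
latch -85 173 [[-140.0, -100.0, 59.0], [-132.0, -82.0, 224.0], [-118.0, -61.0, 244.0]]
latch_left_top 0.54 [-141.95797568   84.50115392   68.        ]
latch_right_top 0.5 [-133.54357254  -95.42514569   68.        ]
-90 12 90.3742904535669
-60 25 88.9442222637858
-30 61 90.2313708718031
0 131 90.24151461990031
30 129 90.57966386895747
60 134 90.14373445858077
90 106 89.90439243613795
latch 85 364 [[-142.0, 61.0, 466.0], [-129.0, 85.0, 546.0], [-118.0, 108.0, 559.0]]
latch -85 61 [[-135.0, -94.0, 243.0], [-127.0, -85.0, 247.0], [-117.0, -75.0, 251.0]]
```

View pics/5side.png

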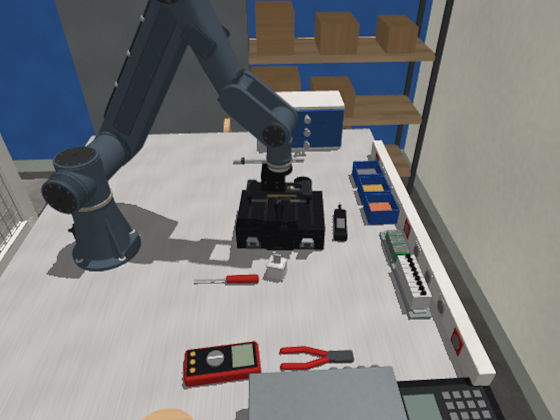

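Lid is flat at 90 mm, so it is shut. Latches are still out in the side view, at (250,242) and (308,240). I go to the front of the left one.

Call:
send_rows(
  deltas=[
    {"tx": -2.4,"ty": -2,"tz": -0.5,"rx": 0,"ry": 0,"rz": 0},
    {"tx": -5,"ty": -4.2,"tz": -0.5,"rx": 0,"ry": 0,"rz": 0},
    {"tx": -6.8,"ty": -6.4,"tz": 0,"rx": 0,"ry": 0,"rz": 0},
    {"tx": -7.1,"ty": -8.3,"tz": 1,"rx": 0,"ry": 0,"rz": 0},
    {"tx": -7.1,"ty": -8.3,"tz": 3,"rx": 0,"ry": 0,"rz": 0},
  ],
)

```text
time: 8.25
position: [0.4666, -0.1, 0.1024]
tool_rot: [0.733, 0.68, -0.001, -0.002]
ft_force: [-0.3, 0.4, 0.0]
grip_width: 0.0006
```

```bash
python3 -c "
from h import *
deltas(c2w(np.array([-.165,.085,.056])))"
```

```text
shift cm [0.52 0.15 4.64] rotvec [-0.004 -0.001  0.004] pos [ 0.4666 -0.1     0.1024] F [-0.33  0.37  0.01] t 8.25 case-frame pos mm [-170.3   86.3  102.4]
```

Call:
send_rows(
  deltas=[
    {"tx": 0,"ty": 0,"tz": 1.5,"rx": 0,"ry": 0,"rz": 0},
    {"tx": 0,"ty": 0,"tz": 3,"rx": 0,"ry": 0,"rz": 0},
    {"tx": 0,"ty": 0.1,"tz": 4.3,"rx": 0,"ry": 0,"rz": 0},
    {"tx": 0,"ty": 0.1,"tz": 4.6,"rx": 0,"ry": 0,"rz": 0},
    {"tx": 0.5,"ty": 0.1,"tz": 4.6,"rx": 0,"ry": 0,"rz": 0},
  ],
)

```text
time: 8.67
position: [0.4712, -0.0953, 0.0551]
tool_rot: [0.733, 0.681, -0.001, -0.002]
ft_force: [-0.1, 0.7, -0.1]
grip_width: 0.0002
```

```bash
python3 -c "
from h import *
deltas(c2w(np.array([-.128,.085,.063])))
c=snap('side','6.png');im=c['color'][:,:,::-1][190:300,200:360];cv2.imwrite('pics/6z.png',cv2.resize(im,None,fx=5,fy=5,interpolation=cv2.INTER_CUBIC))"
```

```text
shift cm [ 3.73 -0.27 -0.79] rotvec [-0.003 -0.001  0.005] pos [ 0.4712 -0.0953  0.0551] F [-0.11  0.73 -0.14] t 8.67 case-frame pos mm [-165.2   82.1   55.1]
```

View pics/6z.png

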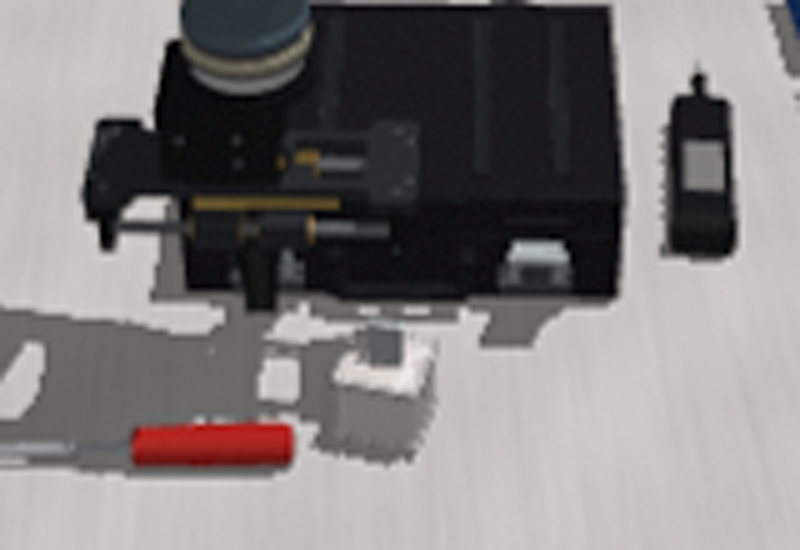

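The finger stands in front of the left latch, at (258,270) in the crop, and is clear of the fuse and screwdriver. I push in and up.

Call:
send_rows(
  deltas=[
    {"tx": 0.6,"ty": -0.2,"tz": 0,"rx": 0,"ry": 0,"rz": 0},
    {"tx": 1.1,"ty": -0.3,"tz": 0,"rx": 0,"ry": 0,"rz": 0},
    {"tx": 1.5,"ty": -0.3,"tz": -0.1,"rx": 0,"ry": 0,"rz": 0},
    {"tx": 1.9,"ty": -0.3,"tz": -0.3,"rx": 0,"ry": 0,"rz": 0},
    {"tx": 2.3,"ty": -0.3,"tz": -0.5,"rx": 0,"ry": 0,"rz": 0},
  ],
)

```text
time: 9.13
position: [0.4705, -0.0723, 0.0621]
tool_rot: [0.732, 0.681, -0.0, 0.0]
ft_force: [-1.3, -1.4, -0.6]
grip_width: 0.0003
```

```bash
python3 -c "
from h import *
deltas(c2w(np.array([-.128,.085,.064])))"
```

```text
shift cm [ 1.44 -0.03 -0.19] rotvec [-0.     0.     0.006] pos [ 0.4705 -0.0723  0.0621] F [-1.33 -1.4  -0.59] t 9.13 case-frame pos mm [-142.4   84.6   62.1]
```

Call:
send_rows(
  deltas=[
    {"tx": 0.4,"ty": 0,"tz": 0,"rx": 0,"ry": 0,"rz": 0},
    {"tx": 0.7,"ty": 0,"tz": -0.1,"rx": 0,"ry": 0,"rz": 0},
    {"tx": 1.0,"ty": 0,"tz": -0.2,"rx": 0,"ry": 0,"rz": 0},
    {"tx": 1.3,"ty": 0,"tz": -0.2,"rx": 0,"ry": 0,"rz": 0},
    {"tx": 1.5,"ty": 0,"tz": -0.2,"rx": 0,"ry": 0,"rz": 0},
  ],
)

```text
time: 9.55
position: [0.4725, -0.0576, 0.0638]
tool_rot: [0.732, 0.681, 0.0, 0.001]
ft_force: [-0.9, -4.3, 1.9]
grip_width: 0.0003
```

```bash
python3 -c "
from h import *
deltas(c2w(np.array([-.128,.085,.064])))"
```

```text
shift cm [-0.05 -0.12 -0.02] rotvec [0.001 0.    0.006] pos [ 0.4725 -0.0576  0.0638] F [-0.89 -4.26  1.9 ] t 9.55 case-frame pos mm [-127.5   83.8   63.8]
```

Call:
send_rows(
  deltas=[
    {"tx": 0.1,"ty": 0,"tz": 0,"rx": 0,"ry": 0,"rz": 0},
    {"tx": 0.2,"ty": 0,"tz": 0,"rx": 0,"ry": 0,"rz": 0},
    {"tx": 0.2,"ty": 0,"tz": 0,"rx": 0,"ry": 0,"rz": 0},
  ],
)

```text
time: 9.8
position: [0.4726, -0.0572, 0.0638]
tool_rot: [0.732, 0.681, -0.001, 0.001]
ft_force: [-1.5, -7.9, 3.4]
grip_width: 0.0005
```

Call:
send_rows(
  deltas=[
    {"tx": -1,"ty": 0,"tz": 0,"rx": 0,"ry": 0,"rz": 0},
    {"tx": -3,"ty": 0,"tz": 0,"rx": 0,"ry": 0,"rz": 0},
    {"tx": -3.2,"ty": 0,"tz": -1.5,"rx": 0,"ry": 0,"rz": 0},
    {"tx": -3.2,"ty": 0,"tz": -4.5,"rx": 0,"ry": 0,"rz": 0},
    {"tx": -3.2,"ty": 1.5,"tz": -6.5,"rx": 0,"ry": 0,"rz": 0},
  ],
)

```text
time: 10.22
position: [0.481, -0.0878, 0.1287]
tool_rot: [0.733, 0.68, -0.001, -0.004]
ft_force: [-0.2, 0.1, -0.5]
grip_width: 0.0002
```

Call:
send_rows(
  deltas=[
    {"tx": 0,"ty": 3,"tz": 0,"rx": 0,"ry": 0,"rz": 0},
    {"tx": 0,"ty": 6.5,"tz": 0,"rx": 0,"ry": 0,"rz": 0},
    {"tx": 0,"ty": 10,"tz": 0,"rx": 0,"ry": 0,"rz": 0},
    {"tx": -0.5,"ty": 13.5,"tz": 0,"rx": 0,"ry": 0,"rz": 0},
    {"tx": -0.7,"ty": 15.4,"tz": 0,"rx": 0,"ry": 0,"rz": 0},
  ],
)

```text
time: 10.63
position: [0.6417, -0.1077, 0.1285]
tool_rot: [0.732, 0.681, 0.001, 0.001]
ft_force: [0.4, -0.4, -0.0]
grip_width: 0.0006
```

```bash
python3 -c "
from h import *
deltas(c2w(np.array([-.168,-.085,.056])))
for n in('side','top'):
  c=snap(n,'7%s.png'%n);P=w2c(cloud(c).reshape(-1,3))*1000
  for s in(85,-85):
        r=P[(P[:,2]>50)&(P[:,2]<85)&(abs(P[:,1]-s)<20)&(P[:,0]<-108)&(P[:,0]>-150)]; print('latch',s,len(r),np.percentile(r,[3,50,97],axis=0).round(0).tolist() if len(r) else 0)
  if n=='side':
    im=c['color'][:,:,::-1][190:300,200:360];cv2.imwrite('pics/7z.png',cv2.resize(im,None,fx=5,fy=5,interpolation=cv2.INTER_CUBIC))"
```

```text
shift cm [-0.37 -0.42  7.25] rotvec [ 0.004 -0.     0.005] pos [ 0.6417 -0.1077  0.1285] F [ 0.43 -0.42 -0.02] t 10.63 case-frame pos mm [-164.2  -88.9  128.5]
latch 85 87 [[-118.0, 67.0, 51.0], [-113.0, 84.0, 65.0], [-110.0, 101.0, 78.0]]
latch -85 77 [[-142.0, -103.0, 53.0], [-133.0, -86.0, 69.0], [-108.0, -70.0, 75.0]]
latch 85 0 0
latch -85 5 [[-109.0, -102.0, 72.0], [-109.0, -96.0, 72.0], [-109.0, -91.0, 77.0]]
```

View pics/7z.png

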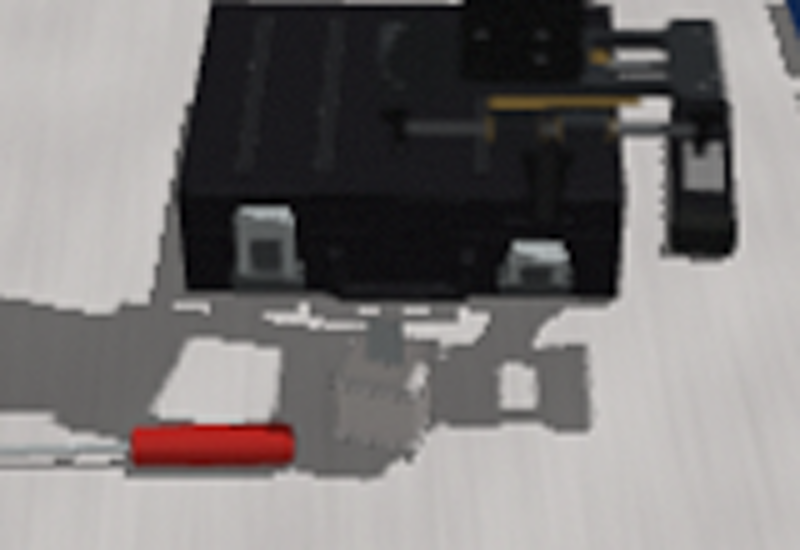

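The left latch now stands upright at crop (265,245). Its front is at -118 mm, as it should be when home. Now the right one.

Call:
send_rows(
  deltas=[
    {"tx": -0.4,"ty": -0.2,"tz": 2,"rx": 0,"ry": 0,"rz": 0},
    {"tx": -0.4,"ty": -0.4,"tz": 4.5,"rx": 0,"ry": 0,"rz": 0},
    {"tx": -0.4,"ty": -0.4,"tz": 6.5,"rx": 0,"ry": 0,"rz": 0},
    {"tx": -0.4,"ty": -0.4,"tz": 7.2,"rx": 0,"ry": 0,"rz": 0},
    {"tx": 0,"ty": -0.4,"tz": 7.2,"rx": 0,"ry": 0,"rz": 0},
  ],
)

```text
time: 11.15
position: [0.6306, -0.1062, 0.0541]
tool_rot: [0.733, 0.68, -0.002, -0.003]
ft_force: [0.5, 0.8, 0.4]
grip_width: 0.0004
```

```bash
python3 -c "
from h import *
deltas(c2w(np.array([-.1425,-.085,.062])))"
```

```text
shift cm [ 2.11  0.74 -0.8 ] rotvec [-0.007 -0.002  0.004] pos [ 0.6306 -0.1062  0.0541] F [0.45 0.81 0.37] t 11.15 case-frame pos mm [-163.6  -77.7   54.1]
```

Call:
send_rows(
  deltas=[
    {"tx": 0.4,"ty": 0.4,"tz": 0,"rx": 0,"ry": 0,"rz": 0},
    {"tx": 0.9,"ty": 0.5,"tz": 0,"rx": 0,"ry": 0,"rz": 0},
    {"tx": 1.3,"ty": 0.5,"tz": -0.2,"rx": 0,"ry": 0,"rz": 0},
    {"tx": 1.7,"ty": 0.5,"tz": -0.4,"rx": 0,"ry": 0,"rz": 0},
    {"tx": 2.1,"ty": 0.5,"tz": -0.6,"rx": 0,"ry": 0,"rz": 0},
  ],
)

```text
time: 11.57
position: [0.6416, -0.0862, 0.064]
tool_rot: [0.732, 0.681, 0.001, 0.002]
ft_force: [1.4, -1.9, -1.2]
grip_width: 0.0004
```

```bash
python3 -c "
from h import *
deltas(c2w(np.array([-.127,-.085,.064])))"
```

```text
shift cm [ 1.58 -0.19 -0.  ] rotvec [0.003 0.001 0.006] pos [ 0.6416 -0.0862  0.064 ] F [ 1.4  -1.87 -1.16] t 11.57 case-frame pos mm [-142.8  -87.    64. ]
```

Call:
send_rows(
  deltas=[
    {"tx": 0.4,"ty": 0,"tz": 0,"rx": 0,"ry": 0,"rz": 0},
    {"tx": 0.8,"ty": 0,"tz": -0.1,"rx": 0,"ry": 0,"rz": 0},
    {"tx": 1.1,"ty": 0,"tz": -0.1,"rx": 0,"ry": 0,"rz": 0},
    {"tx": 1.4,"ty": 0,"tz": -0.1,"rx": 0,"ry": 0,"rz": 0},
    {"tx": 1.6,"ty": 0,"tz": -0.1,"rx": 0,"ry": 0,"rz": 0},
  ],
)

```text
time: 11.98
position: [0.6415, -0.0707, 0.0638]
tool_rot: [0.732, 0.681, -0.001, 0.001]
ft_force: [-0.4, -9.0, 1.7]
grip_width: 0.0005
```

Call:
send_rows(
  deltas=[
    {"tx": 0.1,"ty": 0,"tz": 0,"rx": 0,"ry": 0,"rz": 0},
    {"tx": 0.2,"ty": 0,"tz": 0,"rx": 0,"ry": 0,"rz": 0},
    {"tx": 0.2,"ty": 0,"tz": 0,"rx": 0,"ry": 0,"rz": 0},
  ],
)

```text
time: 12.23
position: [0.6415, -0.0706, 0.0639]
tool_rot: [0.732, 0.681, -0.002, 0.002]
ft_force: [-0.8, -8.3, 3.0]
grip_width: 0.0003
```

```bash
python3 -c "
from h import *
deltas(c2w(np.array([-.127,-.085,.064])))"
```

```text
shift cm [ 0.03 -0.08 -0.01] rotvec [0.    0.004 0.007] pos [ 0.6415 -0.0706  0.0639] F [-0.82 -8.32  3.03] t 12.23 case-frame pos mm [-127.3  -85.8   63.9]
```

It stops at the same place as the left one. I back off, rise clear and check.

Call:
send_rows(
  deltas=[
    {"tx": -1,"ty": 0,"tz": 0,"rx": 0,"ry": 0,"rz": 0},
    {"tx": -3,"ty": 0,"tz": 0,"rx": 0,"ry": 0,"rz": 0},
    {"tx": -3.4,"ty": 0,"tz": -1.5,"rx": 0,"ry": 0,"rz": 0},
    {"tx": -3.4,"ty": 0,"tz": -4.5,"rx": 0,"ry": 0,"rz": 0},
    {"tx": -3.4,"ty": 0,"tz": -8,"rx": 0,"ry": 0,"rz": 0},
  ],
)

```text
time: 12.65
position: [0.6361, -0.1012, 0.141]
tool_rot: [0.733, 0.68, -0.002, -0.004]
ft_force: [-0.2, -0.4, 0.1]
grip_width: 0.0004
```

Call:
send_rows(
  deltas=[
    {"tx": -1,"ty": 0,"tz": -3,"rx": 0,"ry": 0,"rz": 0},
    {"tx": -3,"ty": 0,"tz": -6,"rx": 0,"ry": 0,"rz": 0},
    {"tx": -5,"ty": 0,"tz": -9,"rx": 0,"ry": 0,"rz": 0},
    {"tx": -6,"ty": 0,"tz": -10,"rx": 0,"ry": 0,"rz": 0},
    {"tx": -6,"ty": 0,"tz": -10,"rx": 0,"ry": 0,"rz": 0},
  ],
)

```text
time: 13.07
position: [0.636, -0.1643, 0.2464]
tool_rot: [0.733, 0.68, 0.001, 0.003]
ft_force: [0.3, 0.5, -0.8]
grip_width: 0.0004
```

```bash
python3 -c "
from h import *
deltas(c2w(np.array([-.127,-.085,.064])))
for n in('side','top'):
  c=snap(n,'8%s.png'%n);P0=cloud(c);P=w2c(P0.reshape(-1,3))*1000
  for s in(85,-85):
        r=P[(P[:,2]>50)&(P[:,2]<85)&(abs(P[:,1]-s)<20)&(P[:,0]<-108)&(P[:,0]>-150)]; print('latch',s,len(r),np.percentile(r,[3,50,97],axis=0).round(0).tolist() if len(r) else 0)
  L=P[(P[:,2]>70)&(P[:,2]<110)&(abs(P[:,1])<135)&(P[:,0]>-100)&(P[:,0]<95)]
  print([float(np.median(L[abs(L[:,0]-a)<8,2]).round(1)) for a in(-90,-45,0,45,90)])
  T=P[(P[:,2]>80)&(P[:,2]<100)&(abs(P[:,1])<160)&(abs(P[:,0])<130)]; print('lid extents',np.percentile(T,[1,99],axis=0).round(0).tolist())
  for l in ['fuse','screwdriver','tape','tester','meter','rod','pliers']:
    r=robot.outline_of(l,n)
    if r:
      Q=P0[r[0]['pixels']&(c['z_map']>0)]; print(l,round(r[0]['p'],2),np.round(r[0]['xy']),np.round(np.median(Q,0),3))
  if n=='side':
    im=c['color'][:,:,::-1][190:300,200:360];cv2.imwrite('pics/8z.png',cv2.resize(im,None,fx=5,fy=5,interpolation=cv2.INTER_CUBIC))"
```

```text
shift cm [ 9.44 -0.34 18.23] rotvec [0.006 0.002 0.003] pos [ 0.636  -0.1643  0.2464] F [ 0.31  0.48 -0.76] t 13.07 case-frame pos mm [-221.1  -87.6  246.4]
latch 85 91 [[-119.0, 67.0, 51.0], [-114.0, 85.0, 67.0], [-109.0, 103.0, 78.0]]
latch -85 90 [[-119.0, -102.0, 52.0], [-115.0, -85.0, 66.0], [-108.0, -69.0, 79.0]]
[89.3, 89.2, 89.3, 89.3, 88.8]
lid extents [[-107.0, -138.0, 81.0], [100.0, 136.0, 93.0]]
fuse 0.9 [278. 267.] [ 0.544 -0.166  0.052]
screwdriver 0.61 [239. 276.] [ 0.432 -0.18   0.018]
tape 0.36 [239. 276.] [ 0.432 -0.18   0.018]
tester 0.78 [340. 222.] [0.766 0.046 0.024]
meter 0.67 [221. 364.] [ 0.398 -0.471  0.039]
rod 0.55 [245. 157.] [0.44  0.504 0.013]
pliers 0.63 [314. 353.] [ 0.628 -0.452  0.013]
latch 85 37 [[-117.0, 71.0, 72.0], [-112.0, 86.0, 78.0], [-108.0, 103.0, 81.0]]
latch -85 40 [[-116.0, -102.0, 70.0], [-112.0, -84.0, 77.0], [-109.0, -66.0, 80.0]]
[89.9, 90.0, 90.2, 90.0, 89.8]
lid extents [[-102.0, -136.0, 85.0], [103.0, 138.0, 95.0]]
tape 0.74 [172. 180.] [0.658 0.33  0.018]
tester 0.98 [264. 145.] [0.765 0.065 0.025]
meter 0.9 [439. 260.] [ 0.398 -0.448  0.04 ]
rod 0.86 [123. 218.] [0.54  0.507 0.016]
pliers 0.71 [424. 185.] [ 0.625 -0.444  0.014]
```

View pics/8z.png

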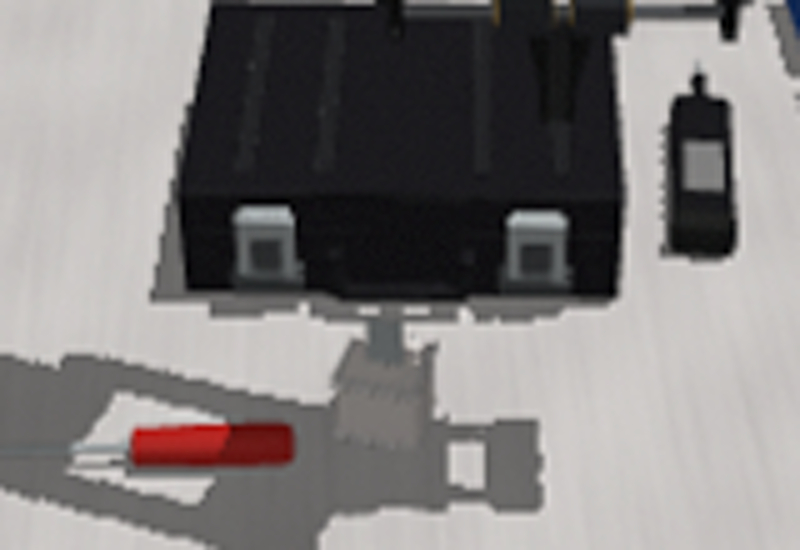

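View pics/8top.png

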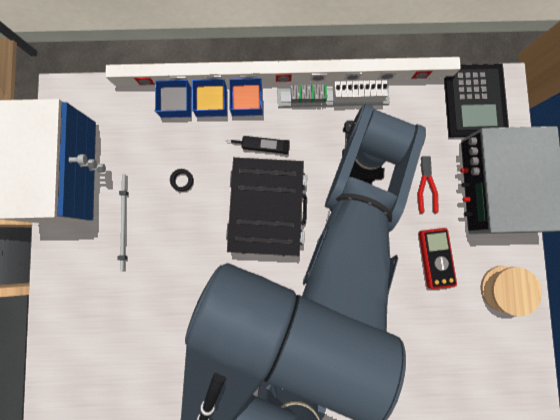

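In the crop both latches stand upright, at (265,245) and (538,245). The lid is flat, and the bystanders are where they were; the tape is still at (181,181) in the top view. I hand in.

```bash
python3 -c "
from h import *
print(np.round(robot.get_obs()['joint_velocities'],3)); print(robot.hand_in())"
```

```text
[-0.001 -0.003  0.     0.    -0.001 -0.   ]
the job is handed in; nothing more can be done
None
```

The tool case is shut and both front latches are home. I handed the job in at about 13 s on the robot's clock, well inside the 58 s limit. The hand-in itself reports no verdict.

**What I did:**
- **Lid:** I pushed it over from behind with closed fingers, following its arc at under about 0.9 rad/s. I finished with a gentle downward press that reached 18 N.
- **Latches:** I then pushed the left and right latches in and up along their arcs, with 8–9 N at the end stop.

**Last checks:**
- **Lid:** its top is flat at 89–90 mm in both cameras, so it is shut.
- **Latches:** both fronts sit at about 118 mm in front of the case centre, the value expected when home. The fingers stopped at the same place on each.
- **Case:** it shows no measurable shift from where it stood.
- **Robot:** the arm stood still and clear of everything.

**Disagreements and gaps:**
- **Tape:** its detected position differed by about 9 mm (well within 30 mm) from the first reading, when the open lid stood next to it. The picture shows it at the same spot.
- **False match:** the side camera also gave a low-confidence tape match that lay on the screwdriver.
- **Fuse and screwdriver:** the top camera did not report them at the end because the arm was in the way. The side camera put both within 3 mm of their first positions.

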